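# Release and slide out the furnace sample carrier

## Task

Unload the sample carrier that holds the white ceramic boat: swing up the red-handled hold-down bar across it until the bar stands about upright, and only then slide the carrier along its track, keeping it down in the track, until its blue grip post is level with the yellow tape marks. Leave the bar standing up, and leave the other carrier, with the black boat, where it is.

Things in the scene. Friction and masses are not known exactly. Their poses are not given: they have to be found in the camera images.
- station_a: Fixed station of the white-boat carrier (a twin holds the other; left/right varies): aluminium plate, x -60..105, y -120..160, 8 mm thick. Origin on the bench, mid-track; z up, +y along the track, slide-out way. Track 54 mm wide (5 mm play a side) between dark walls (tops z 18), open at +y, no stop. Yellow tape marks beside it at y +130 mm. Steel bar, 24 mm wide, crosses at y -60; hinge axis along y at x +85, z 28.
- bar_a (a joint): Hinge of that station's hold-down bar, rad: 0 is down across the carrier; grows as the free end rises and swings over towards +x of the station; 1.57 is upright, stop at 1.8. Stiff friction hinge: the bar stays where left; lifting it by the handle takes about 5 N. When down it lies between two ribs of the carrier and blocks it.
- bar_a_handle (a point): Middle of the red handle rod at the bar's free end: round, 10 mm thick, parallel to the hinge axis, 50 mm clear between its legs, 28 mm free below its centre. Bar down: at x -45, y -60, z 66 mm of the station (130 mm in -x, 38 mm up from the hinge axis). It turns with the bar. Pinch it from above, fingers closing along station x; it turns between them as they follow the arc.
- carrier_a_grip (a point): Centre of the blue grip post (20 x 20, 38 mm tall) on the WHITE-boat carrier: 41 mm above the bench, at y +22 of the station at the start, +130 when level with the tape. Carrier: grey plate 44 (x) x 140 (y) x 14 mm, 0.25 to 0.5 kg, its middle 57 mm behind (-y of) the post; top at z 22. The boat (32 x 40 x 13 mm) is close behind the post, so pinch the post along station x.
- carrier_b_grip (a point): Centre of the blue grip post of the other, otherwise identical carrier, with a BLACK graphite boat, clamped in the twin station. It must stay where it is.

How it is judged:
On the way:
1. the bar over the white boat is raised (1.2 rad or more) while its carrier is still in place (within 15 mm) (value of joint bar_a above 1.2 rad and distance of carrier_a_grip from where it was at the start of the episode below 0.015 m), for 0.2 s.
At the end, for the whole second after the job is handed in: White-boat carrier flat in its track (height within 8 mm, tilt under 0.15 rad), its post within 15 mm of level with the tape along the track and 10 mm of mid-track; its bar raised 1.2 rad or more; the other carrier within 10 mm of its start (y of carrier_a_grip in the frame of station_a between 0.115 and 0.145 m and z of carrier_a_grip in the frame of station_a between 0.034 and 0.05 m and x of carrier_a_grip in the frame of station_a between -0.01 and 0.01 m and angle between carrier_a_grip's own z axis and vertical below 0.15 rad and value of joint bar_a above 1.2 rad and distance of carrier_b_grip from where it was at the start of the episode below 0.01 m); the robot touches nothing.
It fails at once if the white-boat carrier is lifted more than 15 mm out of its track (z of carrier_a_grip in the frame of station_a above 0.057 m).
It fails at once if the other carrier is moved by more than 10 mm (distance of carrier_b_grip from where it was at the start of the episode above 0.01 m).
It also fails if it takes over 51 s, if anything falls off the work surface, if the arm or the gripper's body presses on something with over 40 N, if the wrist force passes 120 N, or if a joint passes its speed limit or range.

## Robot

A 6-joint arm with a two-finger parallel gripper is mounted at the origin on the work surface. World frame = base frame: x ahead of the robot, y to its left, z up, the work surface at z = 0. Lengths are in m, angles in rad, forces in N, time in s.
With the tool pointing down it reaches from about 0.275 to 0.975 m from the base axis. Payload 8.4 kg.
Tool frame: the origin (TCP) lies at the very end of the fingers, on their centre line; the grasp point (between the pads) lies 19 mm behind it (tcp_to_grasp is the distance from the TCP to the grasp point, in m); z points along the fingers, y is the direction in which the jaws open and shut (so a half turn about z gives the same grasp; the last joint's range is limited). The gripper opens to 92 mm and grips with 3 to 60 N. Pads are 20 mm wide; open, the fingers measure 128 mm over their backs; the gripper's body (75 mm by 189 mm) begins 69 mm behind the grasp point.
Start: joints at [-1.253, 0.353, 1.633, -0, 1.155, -0.002], TCP at [0.196, -0.593, 0.215] pointing down, gripper open.
Joint ranges: [-2.63, 2.63], [-0.92, 2.1], [0.06, 2.66], [-1.3, 4.44], [0, 2.69], [-3.02, 3.02]. Speed limits (rad/s): [2.22, 2.22, 2.79, 3.14, 3.14, 3.14].

## Interface

Orientations are given as a unit quaternion [w, x, y, z].
In Python, from rig import * gives the robot as it stands. The module is installed in compiled form; this text tells all that it offers.
- The arm moves only by the shell command python3 -m crank 'ROWS'. ROWS is JSON, a list of rows, each a list of 7 numbers: the turn, a rotation vector about the tool's x, y, z in degrees, then the shift along the tool's x, y, z in mm, then the closure, from -1 (fully open) to 1 (shut), so that 0 is half open. A call has 1 to 20 rows; each row shifts and turns the commanded pose from where the row before left it, along the tool's axes as they then stand; what a row does not reach is not made up. A row lasts 1/8 s, in which the tool goes at most 62.5 mm and 10.7 degrees, less where a joint would pass 70% of its speed; a pose out of reach is approached as far as the arm can. A call with a gripper value outside its range is refused whole. The fingers move at their own pace and stop on an object; the grip force is fixed at half the most. Time passes only in rows, so rows that do not move let the fingers close. It gives the time, the measured TCP pose, the force and the opening at its end, in the units of the state.
- get_state(): the state, without advancing time (a new reading comes with each control period).
- get_image(name): name is "scene" or "side" or "wrist"; returns a dict with "image" (420x560x3 uint8, red, green, blue), "K" (3x3 intrinsics, pixels), "k1" (the pictures are not rectified: a ray, as slopes to the right and down, at radius r is drawn at 1 + k1 r^2 times it, then the intrinsics apply), "origin" and "orientation" of the camera in the world. Camera axes: x right, y down, z forward; pixel columns grow to the right and rows downward; lengths in m; the calibration is good to about 2 mm. A picture is of the moment at which its call begins. There is no depth.
- close_job(): hands the job in, once; it reports no verdict.
The state is a dict: "time": time; "joints": joint angles; "qd": joint speeds; "effort": joint torques, N m; "tool_pos": TCP position; "orientation": TCP orientation; "wrist_force": force on the tool from outside, world axes, zero at the start; "ft_torque": the same for the moment, N m; "grip_width": finger opening in m.
Only numpy, scipy, OpenCV 4.12 (cv2) and the standard library are available. Lean on these libraries where they do the work, as an engineer would, in place of code of your own. Each camera call takes 0.05 s, during which the arm holds its last target. There are 200 camera calls.

## Working session

There is one attempt and no reset: what is moved stays moved. The work goes in short steps, Python scripts to look and compute and a shell command to move; the robot and the scene stay as the last step left them, time stands still between calls to the robot, and variables do not carry over. Pictures are saved under pics/ and viewed, about 8 in all and at most 12, crops included, and the job is handed in when it is done.

```bash
mkdir -p pics; cat > h.py <<'E'
import numpy as np, cv2
from rig import *
from scipy.spatial.transform import Rotation as R
def q2m(q): return R.from_quat([q[1],q[2],q[3],q[0]]).as_matrix()
def ray(im,uv):
    k=im["k1"];K=np.array(im["K"]);d=np.array([(uv[0]-K[0,2])/K[0,0],(uv[1]-K[1,2])/K[1,1]])
    s=d.copy()
    for _ in range(30): s=d/(1+k*(s@s))
    return np.array(im["origin"]),q2m(im["orientation"])@np.array([s[0],s[1],1])
def onz(im,uv,z):
    o,d=ray(im,uv); return o+d*(z-o[2])/d[2]
def proj(im,p):
    K=np.array(im["K"]);c=q2m(im["orientation"]).T@(np.array(p)-im["origin"]);s=c[:2]/c[2];s=s*(1+im["k1"]*(s@s))
    return K[:2,:2]@s+K[:2,2]
def tri(i1,u1,i2,u2):
    o1,d1=ray(i1,u1);o2,d2=ray(i2,u2)
    t=np.linalg.lstsq(np.c_[d1,-d2],o2-o1,rcond=None)[0]
    a,b=o1+t[0]*d1,o2+t[1]*d2
    return (a+b)/2,np.linalg.norm(a-b)
def blobs(im,name,amin=15):
    h=cv2.cvtColor(im["image"],cv2.COLOR_RGB2HSV)
    lo,hi={"red":((170,120,60),(180,255,255)),"blue":((100,120,50),(130,255,255)),"yellow":((20,110,90),(35,255,255))}[name]
    m=cv2.inRange(h,lo,hi)
    if name=="red": m|=cv2.inRange(h,(0,120,60),(8,255,255))
    n,l,s,c=cv2.connectedComponentsWithStats(m)
    return [(s[i,4],s[i,:4].tolist(),c[i].round(1).tolist()) for i in range(1,n) if s[i,4]>amin]
def save(im,f): cv2.imwrite("pics/"+f,im["image"][:,:,::-1])
E
python3 - <<'E'
from h import *
import pickle
print(get_state())
for n in ("scene","side"):
    im=get_image(n);save(im,n+"0.png");pickle.dump(im,open(n+"0.pkl","wb"))
    print(n,im["origin"],im["k1"],np.array(im["K"])[0])
    for c in("red","blue","yellow"):print(c,*blobs(im,c),sep="\n ")
E
```

```text
{'time': 0.0, 'joints': array([-1.25341538e+00,  3.53621101e-01,  1.63414682e+00, -1.88668538e-05,
        1.15518902e+00, -2.40553961e-03]), 'qd': array([ 0.00056962,  0.00169851, -0.00054336, -0.00084649, -0.00102449,
       -0.00067024]), 'effort': array([ 5.17353983e-04, -5.93834746e+01, -3.34220839e+01,  6.95781573e-02,
        2.32232083e-02, -1.28428806e-04]), 'tool_pos': array([ 0.19631188, -0.59284109,  0.21387515]), 'orientation': array([-6.72349736e-04,  9.87243449e-01,  1.59216542e-01, -1.15506887e-04]), 'wrist_force': array([-0.07931037,  0.44052432,  0.01102434]), 'ft_torque': array([-0.01701793, -0.0082965 , -0.00614452]), 'grip_width': 0.09211410871261258}
scene [0.89528731 0.55521174 0.6088386 ] 0.0318737032317303 [473.84408919   0.         287.13466237]
red
 (np.int32(219), [240, 141, 21, 27], [250.0, 152.1])
 (np.int32(381), [352, 225, 30, 38], [366.8, 240.7])
blue
 (np.int32(2241), [0, 0, 51, 62], [22.2, 29.5])
 (np.int32(3744), [83, 83, 93, 72], [130.5, 119.7])
 (np.int32(218), [248, 173, 14, 22], [255.0, 183.6])
 (np.int32(362), [370, 277, 18, 27], [378.2, 289.8])
yellow
 (np.int32(308), [210, 104, 19, 19], [219.0, 113.0])
 (np.int32(61), [301, 208, 12, 9], [306.4, 212.0])
 (np.int32(75), [261, 227, 14, 9], [267.9, 231.3])
 (np.int32(137), [440, 330, 18, 14], [448.9, 336.0])
 (np.int32(190), [393, 359, 21, 17], [402.5, 366.7])
side [ 0.23909856 -0.57597753  0.49023855] -0.013765382733471465 [417.30928774   0.         284.28312777]
red
 (np.int32(198), [222, 182, 16, 31], [230.0, 195.5])
 (np.int32(574), [327, 291, 38, 51], [346.1, 311.6])
blue
 (np.int32(130), [230, 172, 11, 15], [234.4, 179.0])
 (np.int32(321), [325, 266, 15, 25], [331.9, 277.8])
yellow
 (np.int32(22), [232, 168, 9, 3], [236.1, 169.0])
 (np.int32(36), [196, 176, 9, 5], [199.7, 177.6])
 (np.int32(63), [309, 245, 13, 8], [315.0, 248.5])
 (np.int32(89), [264, 262, 15, 10], [271.1, 266.3])
```

View pics/scene0.png

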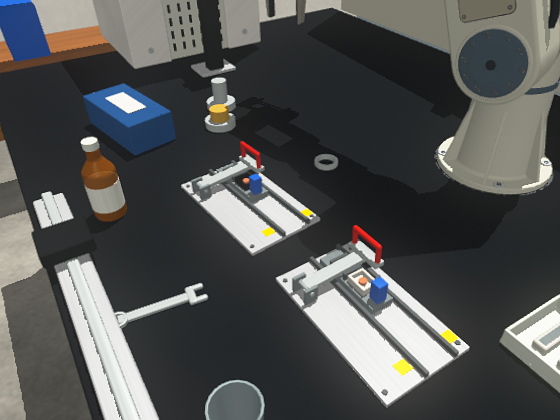

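View pics/side0.png

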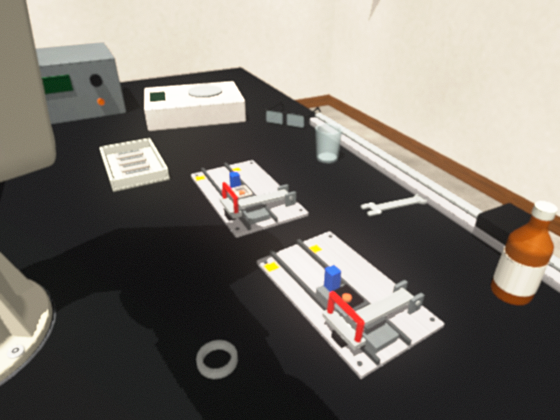

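The white boat is in the station nearer the scene camera: red handle at (367,241), blue post at (378,290), tape at (449,336) and (403,367). In the side view it is the farther station, with its post at (234,179). The black-boat station is at scene (255,184) and side (332,278).

```bash
cat > m.py <<'E'
from h import *
import pickle
s=pickle.load(open("scene0.pkl","rb"));d=pickle.load(open("side0.pkl","rb"))
t1,t2=onz(s,(448.9,336),.008),onz(s,(402.5,366.7),.008)
t3,t4=onz(d,(236.1,169),.008),onz(d,(199.7,177.6),.008)
print("tape",t1,t2,np.linalg.norm(t1-t2)," side",t3,t4)
post,e=tri(s,(378.2,289.8),d,(234.4,179));print("post",post,e, onz(s,(378.2,289.8),.041))
# plate corners in scene: contour of bright region around station
h=cv2.cvtColor(s["image"],cv2.COLOR_RGB2GRAY)
m=(h>120).astype(np.uint8)
m=cv2.morphologyEx(m,cv2.MORPH_CLOSE,np.ones((9,9)))
n,l,st,c=cv2.connectedComponentsWithStats(m)
i=l[370,390];mm=(l==i).astype(np.uint8);print(st[i])
cs,_=cv2.findContours(mm,cv2.RETR_EXTERNAL,cv2.CHAIN_APPROX_NONE)
c=max(cs,key=cv2.contourArea);a=cv2.approxPolyDP(c,6,True)[:,0]
for p in a: print(p,onz(s,p,.008).round(4))
for n,im,b in(("s",s,(352,225,30,38)),("d",d,(222,182,16,31))):
    x,y,w,hh=b;v=cv2.cvtColor(im["image"],cv2.COLOR_RGB2HSV)[y:y+hh,x:x+w]
    r=(((v[...,0]<8)|(v[...,0]>170))&(v[...,1]>120))
    print("\n".join("".join("#" if q else "." for q in row) for row in r))
E
python3 m.py
```

```text
tape [0.45790281 0.29780474 0.008     ] [0.55349567 0.30007326 0.008     ] 0.09561977151657335  side [0.55506321 0.30379455 0.008     ] [0.46053595 0.30123271 0.008     ]
post [0.51076285 0.19313513 0.04472253] 0.0018419140273932208 [0.50918353 0.190487   0.041     ]
[  276   241   194   166 14709]
[276 277] [0.6163 0.0514 0.008 ]
[386 406] [0.613  0.3326 0.008 ]
[469 347] [0.4478 0.3272 0.008 ]
[360 241] [0.4354 0.0571 0.008 ]
.#####........................
.######.......................
########......................
##########....................
###########...................
############..................
#############.................
##############................
################..............
#################.............
######..##########............
######...##########...........
######....##########..........
######.....###########........
######......###########.......
######........##########......
#####..........##########.....
.####...........###########...
...#.............###########..
..................###########.
....................##########
.................
[... 336 characters left out ...]
...........######.
.......................######.
.......................#####..
.......................#####..
.......................#####..
........................####..
.##.............
.###............
.####...........
.#####..........
.#######........
.#######........
.########.......
##########......
##########......
###########.....
############....
#####..######...
#####...######..
#####...######..
#####....######.
.###......######
...........#####
...........#####
...........#####
...........#####
...........#####
............####
............####
............####
............####
............####
............####
............####
............####
............####
............####
```

```bash
cat >> h.py <<'E'
YAW=np.radians(1.4); O=np.array([.5103,.1707,0])
Rs=R.from_euler('z',YAW).as_matrix()
def S(*p): return O+Rs@np.array(p)/1000
def inS(p): return (Rs.T@(np.array(p)-O)*1000).round(1)
E
python3 - <<'E'
from h import *
import pickle
s=pickle.load(open("scene0.pkl","rb"));d=pickle.load(open("side0.pkl","rb"))
print("handle",S(-45,-60,66))
for y in(-85,-60,-35):print(y,proj(s,S(-45,y,66)),proj(d,S(-45,y,66)))
print("corner",proj(s,S(105,160,8)),proj(s,S(-60,160,8)),proj(s,S(105,-120,8)))
print("B post",tri(s,(255,183.6),d,(331.9,277.8)),"B tape",[onz(s,p,.008) for p in((306.4,212),(267.9,231.3))])
E
python3 -m crank '[[0,0,-10.4,0,0,0,-1],[0,0,-10.4,0,0,0,-1],[0,0,-10.4,0,0,0,-1],[0,0,-10.4,0,0,0,-1],[0,0,-10.5,0,0,0,-1],[0,0,-10.5,0,0,0,-1],[0,0,-10.5,0,0,0,-1]]'
```

```text
handle [0.46677936 0.10961846 0.066     ]
-85 [358.16998308 231.77646398] [233.67539428 198.46232866]
-60 [367.67157859 239.70947927] [228.81609951 192.66203151]
-35 [377.57960092 247.980117  ] [224.16787711 187.11328853]
corner [387.24191655 405.74730226] [470.70248358 347.51873093] [275.61390429 278.11421635]
B post (array([ 0.53207823, -0.17225325,  0.0422413 ]), np.float64(0.001211262876967772)) B tape [array([ 0.47135053, -0.07093509,  0.008     ]), array([ 0.56735954, -0.06147157,  0.008     ])]
time: 0.98
tool_pos: [0.1964, -0.593, 0.2142]
orientation: [-0.0, 0.696, 0.718, 0.0]
wrist_force: [0.1, -0.2, 0.3]
grip_width: 0.0919
```

```bash
python3 -m crank '[[0,0,0,25,10,0,-1],[0,0,0,43,18,0,-1],[0,0,0,43,18,0,-1],[0,0,0,43,18,0,-1],[0,0,0,43,18,0,-1],[0,0,0,43,18,0,-1],[0,0,0,43,18,0,-1],[0,0,0,43,18,0,-1],[0,0,0,43,18,0,-1],[0,0,0,43,18,0,-1],[0,0,0,43,18,10,-1],[0,0,0,43,18,17,-1],[0,0,0,43,18,17,-1],[0,0,0,43,18,17,-1],[0,0,0,43,18,17,-1],[0,0,0,43,18,16,-1],[0,0,0,25,10,0,-1],[0,0,0,0,0,0,-1]]'
python3 - <<'E'
from h import *
s=get_state();im=get_image("wrist");save(im,"w1.png")
print(s["tool_pos"],inS(s["tool_pos"]),s["joints"].round(2),R.from_matrix(q2m(s["orientation"])).as_matrix().round(3))
print(proj(im,S(-45,-60,66)),proj(im,S(0,22,60)),blobs(im,"red"),blobs(im,"blue"),blobs(im,"yellow"))
E
```

```text
time: 3.22
tool_pos: [0.4693, 0.11, 0.1202]
orientation: [-0.0, 0.697, 0.717, -0.0]
wrist_force: [-0.6, 0.4, 0.4]
grip_width: 0.0916
[0.46934635 0.10999313 0.12015624] [-42.4 -59.7 120.2] [0.23 0.25 2.02 0.   0.87 0.2 ] [[-0.027  1.    -0.   ]
 [ 1.     0.027 -0.   ]
 [ 0.    -0.    -1.   ]]
[272.14850474 229.32209714] [339.13928084 110.9523549 ] [(np.int32(1338), [266, 179, 15, 102], [273.4, 229.5])] [(np.int32(1006), [317, 100, 36, 30], [334.4, 114.5])] [(np.int32(36), [472, 320, 12, 9], [477.6, 323.9]), (np.int32(17), [489, 351, 7, 10], [492.9, 355.8]), (np.int32(289), [355, 363, 22, 14], [364.9, 369.4]), (np.int32(330), [265, 366, 22, 17], [275.5, 373.8]), (np.int32(18), [292, 405, 6, 6], [294.5, 407.6]), (np.int32(39), [327, 405, 20, 6], [336.3, 408.3]), (np.int32(17), [349, 405, 12, 4], [354.9, 406.5]), (np.int32(19), [377, 405, 10, 6], [381.5, 407.5]), (np.int32(27), [388, 405, 10, 6], [392.9, 407.9]), (np.int32(19), [407, 405, 9, 5], [410.6, 407.2]), (np.int32(16), [255, 406, 8, 5], [257.9, 408.4]), (np.int32(19), [275, 406, 9, 5], [279.6, 407.5])]
```

View pics/w1.png

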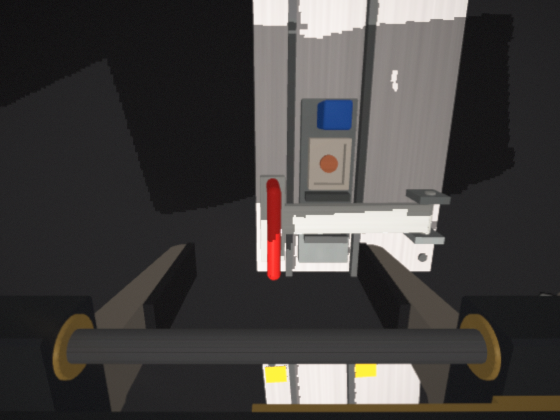

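The red rod is at (273,229), where (272,229) was predicted, and the cream/white boat is below the post. The pose model holds, so I descend and pinch.

```bash
python3 -m crank '[[0,0,0,0,-2,20,-1],[0,0,0,0,0,23,-1],[0,0,0,0,0,23,-1],[0,0,0,0,0,0,0],[0,0,0,0,0,0,0.5],[0,0,0,0,0,0,1],[0,0,0,0,0,0,1],[0,0,0,0,0,0,1],[0,0,0,0,0,0,1]]'
python3 - <<'E'
from h import *
print(inS(get_state()["tool_pos"]))
r=np.hypot(130,38);a0=np.arctan2(38,-130)
prev=None
for k in range(0,17):
    t=1.52*k/16;p=np.array([r*np.cos(a0-t),r*np.sin(a0-t)])
    if prev is not None:print(round(t,2),"dy %.1f dz %.1f"%(p[0]-prev[0],-(p[1]-prev[1])))
    prev=p
E
```

```text
time: 4.4
tool_pos: [0.4672, 0.1087, 0.0547]
orientation: [0.0, 0.698, 0.716, 0.0]
wrist_force: [-0.0, 0.6, -0.2]
grip_width: 0.0339
[-44.6 -60.9  54.7]
0.1 dy 4.2 dz -12.2
0.19 dy 5.3 dz -11.7
0.29 dy 6.4 dz -11.1
0.38 dy 7.4 dz -10.5
0.47 dy 8.4 dz -9.7
0.57 dy 9.3 dz -8.9
0.67 dy 10.1 dz -8.0
0.76 dy 10.8 dz -7.0
0.85 dy 11.4 dz -5.9
0.95 dy 11.9 dz -4.8
1.04 dy 12.3 dz -3.7
1.14 dy 12.6 dz -2.5
1.24 dy 12.8 dz -1.3
1.33 dy 12.9 dz -0.1
1.43 dy 12.8 dz 1.2
1.52 dy 12.6 dz 2.4
```

```bash
python3 -m crank '[[0,0,0,0,0,0,1],[0,0,0,0,0,0,1],[0,0,0,0,0,0,1],[0,0,0,0,0,0,1],[0,0,0,0,4.2,-12.2,1],[0,0,0,0,5.3,-11.7,1],[0,0,0,0,6.4,-11.1,1],[0,0,0,0,0,0,1]]'
python3 - <<'E'
from h import *
print(inS(get_state()["tool_pos"]))
im=get_image("scene");save(im,"s2.png");print(blobs(im,"red"))
E
```

```text
time: 5.4
tool_pos: [0.485, 0.1091, 0.0905]
orientation: [0.001, 0.698, 0.716, 0.001]
wrist_force: [5.6, -1.1, -4.1]
grip_width: 0.0089
[-26.8 -60.9  90.5]
[(np.int32(219), [240, 141, 21, 27], [250.0, 152.1]), (np.int32(25), [346, 213, 3, 11], [347.2, 217.2]), (np.int32(170), [362, 224, 17, 26], [371.0, 236.5])]
```

View pics/s2.png

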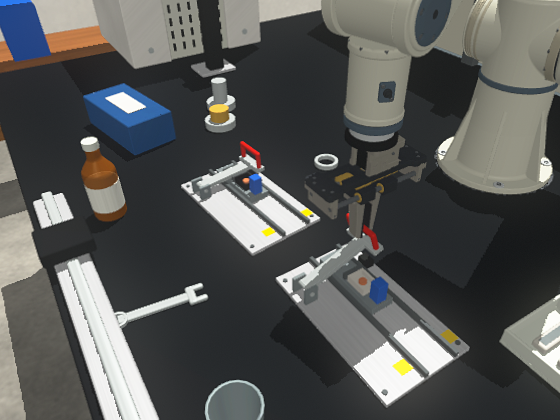

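The rod is held (8.9 mm opening) and the bar is rising, with the handle at (371,236) between the fingers. Forces are about 6 N, so I continue along the arc.

```bash
python3 -m crank '[[0,0,0,0,7.4,-10.5,1],[0,0,0,0,8.4,-9.7,1],[0,0,0,0,9.3,-8.9,1],[0,0,0,0,10.1,-8,1],[0,0,0,0,10.8,-7,1],[0,0,0,0,11.4,-5.9,1],[0,0,0,0,0,0,1]]'
python3 - <<'E'
from h import *
print(inS(get_state()["tool_pos"]))
E
```

```text
time: 6.32
tool_pos: [0.5413, 0.1104, 0.1392]
orientation: [0.0, 0.698, 0.716, 0.0]
wrist_force: [7.0, 0.6, -14.0]
grip_width: 0.0089
[ 29.5 -61.  139.2]
```

```bash
python3 -m crank '[[0,0,0,0,11.9,-4.8,1],[0,0,0,0,12.3,-3.7,1],[0,0,0,0,12.6,-2.5,1],[0,0,0,0,12.8,-1.3,1],[0,0,0,0,0,0,1]]'
python3 - <<'E'
from h import *
print(inS(get_state()["tool_pos"]))
E
```

```text
time: 6.95
tool_pos: [0.5921, 0.1117, 0.1524]
orientation: [0.001, 0.698, 0.716, 0.001]
wrist_force: [2.6, 0.3, -9.1]
grip_width: 0.0088
[ 80.4 -61.  152.4]
```

```bash
python3 -m crank '[[0,0,0,0,12.9,-0.1,1],[0,0,0,0,12.8,1.2,1],[0,0,0,0,12.6,2.4,1],[0,0,0,0,0,0,1],[0,0,0,0,0,0,1]]'
python3 - <<'E'
from h import *
print(inS(get_state()["tool_pos"]))
im=get_image("side");save(im,"d3.png");print(blobs(im,"red"),blobs(im,"blue"))
im=get_image("scene");print(blobs(im,"red"),blobs(im,"blue"),proj(im,S(120,-60,159)))
E
```

```text
time: 7.58
tool_pos: [0.6301, 0.1127, 0.1493]
orientation: [0.001, 0.698, 0.716, 0.001]
wrist_force: [3.0, -0.6, 2.9]
grip_width: 0.0088
[118.3 -60.9 149.3]
[(np.int32(43), [283, 127, 9, 6], [287.6, 129.3]), (np.int32(147), [296, 131, 17, 14], [304.0, 138.4]), (np.int32(576), [327, 291, 38, 51], [346.1, 311.5])] [(np.int32(1352), [0, 0, 21, 98], [7.0, 53.9]), (np.int32(137), [230, 172, 11, 16], [234.3, 179.7]), (np.int32(321), [325, 266, 15, 25], [331.8, 277.7])]
[(np.int32(194), [240, 141, 21, 21], [248.9, 150.5]), (np.int32(254), [287, 231, 32, 18], [301.1, 240.2])] [(np.int32(2238), [0, 0, 51, 61], [22.2, 29.4]), (np.int32(3736), [83, 83, 93, 72], [130.5, 119.7]), (np.int32(373), [369, 277, 19, 27], [378.4, 290.0])] [285.74848124 234.53254911]
```

View pics/d3.png

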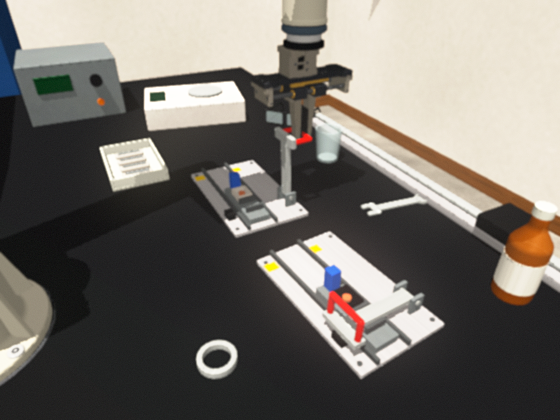

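```bash
python3 -m crank '[[0,0,0,0,0,0,0.8],[0,0,0,0,0,0,0.65],[0,0,0,0,0,0,0.65],[0,0,0,0,0,0,0.65],[0,0,0,0,0,-10,0.65],[0,0,0,0,0,-20,0.65],[0,0,0,0,0,-20,0.65],[0,0,0,0,0,0,0.65]]'
python3 - <<'E'
from h import *
print(inS(get_state()["tool_pos"]))
im=get_image("scene");print(blobs(im,"red"))
im=get_image("side");print(blobs(im,"red")[:3])
E
```

```text
time: 8.68
tool_pos: [0.6298, 0.1129, 0.2014]
orientation: [0.001, 0.698, 0.716, 0.002]
wrist_force: [-0.2, 0.8, -0.4]
grip_width: 0.0163
[118.  -60.7 201.4]
[(np.int32(27), [240, 141, 6, 6], [242.7, 143.3]), (np.int32(486), [272, 212, 47, 37], [292.4, 232.1])]
[(np.int32(259), [283, 127, 30, 19], [299.2, 135.0]), (np.int32(573), [327, 291, 38, 51], [346.1, 311.6])]
```

```bash
python3 -m crank '[[0,0,0,15,0,0,0],[0,0,0,30,0,0,-1],[0,0,0,38,-10,0,-1],[0,0,0,0,-25,0,-1],[0,0,0,0,-35,10,-1],[0,0,0,0,-35,25,-1],[0,0,0,0,-13,30,-1],[0,0,0,0,0,26,-1],[0,0,0,0,0,0,-1]]'
python3 - <<'E'
from h import *
s=get_state();im=get_image("wrist");save(im,"w4.png")
print(inS(s["tool_pos"]),proj(im,S(0,22,60)),blobs(im,"blue"))
E
```

```text
time: 9.9
tool_pos: [0.5063, 0.1928, 0.1054]
orientation: [-0.001, 0.698, 0.716, -0.002]
wrist_force: [-0.7, -0.5, -0.3]
grip_width: 0.0921
[ -3.4  22.2 105.4] [280.85305378 233.19487233] [(np.int32(1037), [266, 209, 28, 39], [279.7, 228.1])]
```

View pics/w4.png

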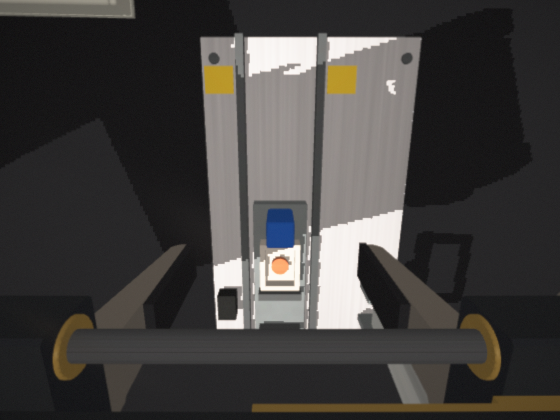

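The post is at (280,233) on its top face, matching the prediction of (281,233). The boat is white, the bar is off the carrier, and the tape marks are at rows around 80.

```bash
python3 -m crank '[[0,0,0,0,3.4,20,-1],[0,0,0,0,0,25,-1],[0,0,0,0,0,22,-1],[0,0,0,0,0,9,-1],[0,0,0,0,0,0,0],[0,0,0,0,0,0,0.2],[0,0,0,0,0,0,0.2],[0,0,0,0,0,0,0.2]]'
python3 - <<'E'
from h import *
print(inS(get_state()["tool_pos"]))
E
```

```text
time: 10.95
tool_pos: [0.512, 0.1929, 0.0319]
orientation: [0.0, 0.698, 0.716, 0.0]
wrist_force: [0.5, -0.3, 0.4]
grip_width: 0.0538
[ 2.2 22.1 31.9]
```

```bash
python3 -m crank '[[0,0,0,0,-2,3,0.3],[0,0,0,0,0,0,0.4],[0,0,0,0,0,0,0.6],[0,0,0,0,0,0,0.6],[0,0,0,0,0,0,0.6],[0,0,0,0,0,0,0.7],[0,0,0,0,0,0,0.7],[0,0,0,0,0,0,0.7]]'
python3 - <<'E'
from h import *
print(inS(get_state()["tool_pos"]))
E
```

```text
time: 11.95
tool_pos: [0.5095, 0.1927, 0.0283]
orientation: [-0.0, 0.698, 0.716, -0.0]
wrist_force: [-0.8, -0.0, -0.1]
grip_width: 0.0197
[-0.3 22.  28.3]
```

```bash
python3 -m crank '[[0,0,0,4,0,0,0.8],[0,0,0,8,0,0,0.8],[0,0,0,10,0,0,0.8],[0,0,0,10,0,0,0.8],[0,0,0,10,0,0,0.8],[0,0,0,10,0,0,0.8],[0,0,0,0,0,0,0.8]]'
python3 - <<'E'
from h import *
s=get_state();print(inS(s["tool_pos"]),s["wrist_force"])
im=get_image("scene");print(blobs(im,"blue")[2:])
E
```

```text
time: 12.82
tool_pos: [0.5084, 0.2458, 0.0284]
orientation: [-0.0, 0.698, 0.716, 0.0]
wrist_force: [0.1, 1.0, -1.9]
grip_width: 0.0196
[-0.  75.1 28.4] [ 0.05082369  0.98549374 -1.90729588]
[(np.int32(217), [248, 173, 14, 22], [255.0, 183.5]), (np.int32(138), [402, 302, 11, 24], [407.1, 313.4])]
```

```bash
python3 -m crank '[[0,0,0,8,0,0,0.8],[0,0,0,10,0,0,0.8],[0,0,0,10,0,0,0.8],[0,0,0,10,0,0,0.8],[0,0,0,10,0,0,0.8],[0,0,0,7,0,0,0.8],[0,0,0,0,0,0,0.8],[0,0,0,0,0,0,0.8]]'
python3 - <<'E'
from h import *
s=get_state();print(inS(s["tool_pos"]),s["wrist_force"])
E
```

```text
time: 13.88
tool_pos: [0.507, 0.2998, 0.0284]
orientation: [-0.0, 0.698, 0.716, 0.0]
wrist_force: [0.9, 0.8, -2.6]
grip_width: 0.0198
[-1.000e-01  1.291e+02  2.840e+01] [ 0.93284709  0.77758787 -2.62038369]
```

Level with the tape at y 129. Release, lift clear and check.

```bash
python3 -m crank '[[0,0,0,0,0,0,0.5],[0,0,0,0,0,0,0],[0,0,0,0,0,0,0],[0,0,0,0,0,0,0],[0,0,0,0,0,-15,0],[0,0,0,0,0,-30,0],[0,0,0,0,0,-40,0],[0,0,0,0,0,-40,0],[0,0,0,-40,-40,-20,0],[0,0,0,-40,-40,-20,0],[0,0,0,-40,-40,0,0],[0,0,0,-40,-40,0,0],[0,0,0,0,0,0,0]]'
python3 - <<'E'
from h import *
s=get_state();print(inS(s["tool_pos"]))
a=get_image("scene");b=get_image("side");save(a,"s5.png");save(b,"d5.png")
for im in(a,b):print(*[blobs(im,c) for c in("blue","yellow","red")],sep="\n")
print("pred",proj(a,S(0,130,41)),proj(b,S(0,130,41)))
E
```

```text
time: 15.5
tool_pos: [0.3483, 0.1337, 0.194]
orientation: [0.0, 0.699, 0.715, -0.0]
wrist_force: [0.2, 0.0, -0.1]
grip_width: 0.0463
[-162.9  -33.   194. ]
[(np.int32(2240), [0, 0, 51, 62], [22.2, 29.4]), (np.int32(3741), [83, 83, 93, 72], [130.4, 119.7]), (np.int32(217), [248, 173, 14, 22], [255.0, 183.5]), (np.int32(447), [418, 323, 23, 30], [428.6, 337.2])]
[(np.int32(39), [435, 92, 10, 5], [438.8, 94.1]), (np.int32(89), [441, 93, 40, 18], [458.8, 102.0]), (np.int32(39), [477, 99, 9, 10], [481.9, 103.2]), (np.int32(307), [210, 104, 19, 19], [218.9, 113.0]), (np.int32(40), [438, 114, 9, 10], [442.9, 118.0]), (np.int32(46), [303, 208, 10, 8], [307.4, 211.5]), (np.int32(75), [261, 227, 14, 9], [267.9, 231.3]), (np.int32(137), [440, 330, 18, 14], [448.9, 336.0]), (np.int32(192), [393, 359, 20, 17], [402.6, 366.6])]
[(np.int32(219), [240, 141, 21, 27], [250.0, 152.1]), (np.int32(511), [272, 212, 47, 37], [292.5, 232.0])]
[(np.int32(1349), [0, 0, 21, 98], [7.0, 53.9]), (np.int32(146), [212, 152, 11, 15], [216.9, 159.1]), (np.int32(320), [325, 266, 15, 25], [331.9, 277.7])]
[(np.int32(27), [232, 168, 9, 5], [236.0, 169.5]), (np.int32(39), [196, 176, 9, 5], [199.8, 177.7]), (np.int32(63), [309, 245, 13, 8], [315.0, 248.5]), (np.int32(88), [264, 262, 15, 10], [271.2, 266.3])]
[(np.int32(272), [283, 126, 30, 20], [298.9, 134.5]), (np.int32(575), [327, 291, 38, 51], [346.1, 311.5])]
pred [430.25727816 338.24621394] [217.09342483 161.41148463]
```

View pics/s5.png

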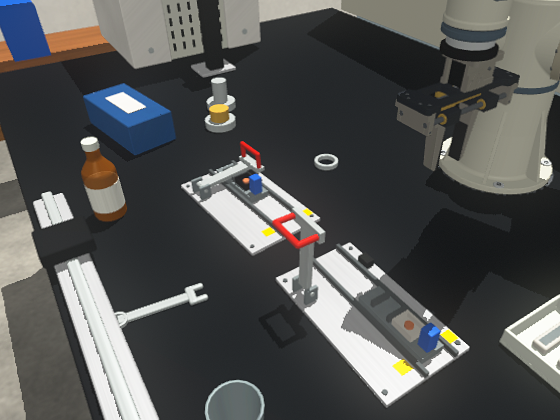

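The post at (429,337) sits between the tape marks, with (430,338) predicted. The bar is upright, and the other post is unmoved at (255,183.5).

```bash
python3 -c "from rig import *; print(close_job())"
```

```text
the job is handed in; nothing more can be done
None
```

The job is done and handed in: the white-boat carrier is unloaded to the tape marks and its hold-down bar stands upright. `close_job()` gives no verdict, so the results below are my own checks.

- **Bar:** I swung it up by the red handle to about 1.5 rad, worked out from the tool's position on the arc. It stayed there after release. The carrier's post was still at its starting place in the pictures at that point.
- **Carrier:** I slid it by the blue post with the tool at a constant height. At release the post was at y about 129 mm and x about 0 mm in the station frame. In the last pictures it was within about 2 px of the predicted spot at the tape.
- **Other carrier:** its post did not move in the pictures (0.1 px or less).
- **Robot:** it ended clear of everything at 15.5 s. The highest wrist force I read between moves was about 16 N, while lifting the bar.

No check failed. The small disagreements were 2 to 3 mm of tape position between the two cameras and a 2 to 3 mm tool offset before gripping the post, which I corrected. I did not measure the carrier's tilt separately; it looked flat in the last view.

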